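# Turn the backwards drawer round in its wooden sleeve

## Task

The small wooden drawer has been put into its sleeve backwards, so its pull knob is hidden inside at the back. Push the sprung ejector button at the back of the sleeve fully in so that the drawer comes out of the mouth, draw the drawer right out, turn it end for end and slide it back in, open side up, until it is fully home with its plain end inside and the knob sticking out at the mouth. Let the button spring back, and leave the jar, the toy house and the toy tower standing where they are.

Things in the scene. Friction and masses are not known exactly. Their poses are not given: they have to be found in the camera images.
- sleeve: Fixed wooden sleeve (square tube). Origin on the table, below the middle of the drawer's place; z up; own -x points out of the open mouth, +x to the back. Channel 59 mm wide, 47 mm high, from floor z 10 to ceiling z 57; walls 7 mm, roof top z 64; base board 86 mm wide, 10 thick. Stop blocks at both sides stop the drawer's body at x +60 (39 mm gap between lets the knob by). Rear face x +102.
- mouth (a point): Centre of the sleeve's mouth, at (-60, 0, 33.5) mm in the sleeve's frame, axes as the sleeve. The lips reach to x -62; the last 8 mm of the channel flare outward by about 2.5 mm on all four sides. Nothing of the sleeve or board stands beyond the lips.
- ejector (a joint): Travel of the sprung ejector at the sleeve's back: 0 = sprung out, 0.048 m = fully in (hard stop). It moves along the sleeve's -x. Spring 2 N at the start, 8 N fully in, plus 1 to 2 N of drawer friction; returns by itself. Its inner end (x +84 mm when out) pushes the drawer's knob, and at full stroke the drawer stands about 46 mm out of the mouth.
- ejector_button (a point): Centre of the outer face of the ejector's round button (30 mm diameter, 10 mm thick), at (172, 0, 33) mm in the sleeve's frame when out; moves with the button.
- drawer: Loose open-topped wooden drawer, body 120 long (x), 56 wide (y), 44 mm high, walls 7, 0.11 to 0.22 kg. Origin: centre of the body's underside, z up. A round knob is on its -x end, the +x end is plain. At the start the knob is toward the sleeve's back, the plain end within 3 mm of the mouth. Home the right way round: origin at (0, 0, 10) mm in the sleeve, axes parallel to the sleeve's.
- knob_tip (a point): Tip of the drawer's pull knob (24 mm diameter, sticks out 22 mm), at (-82, 0, 23) mm in the drawer's frame.
- plain_end (a point): Centre of the drawer's plain end, at (60, 0, 23) mm in the drawer's frame.
- jar: Bystander: turned wooden jar, 47 mm diameter, 73 mm high; origin under its centre.
- house: Bystander: oiled wooden toy house, 101 x 56 x 116 mm; origin under its centre. Unlisted fixed wares near the work: more toy houses, up to 175 mm tall, beyond x = 0.53 m where y is over 0.23 m; two crates of wares, up to 120 mm tall, beyond x = 0.57 m (0.52 m where y is under -0.2 m).
- tower: Bystander: oiled round wooden toy tower, 47 mm diameter, 128 mm high; origin under its centre.

How it is judged (in metres and radians):
On the way, in this order (a step that is already met when the one before it is completed fails the run):
1. the ejector button is pushed fully in (at least 45 of 48 mm) (value of joint ejector above 0.045 m), for 0.05 s.
2. the drawer is right out of the sleeve, knob and all (distance between drawer and mouth above 0.075 m and x of each of knob_tip, plain_end in the frame of sleeve below -0.062 m), for 0.1 s.
At the end, for the whole second after the job is handed in: The drawer lies at rest in the sleeve, upright (within 0.08 rad), plain end inside and within 4 mm of the stops, knob sticking out of the mouth; the ejector has sprung back (within 4 mm) (x of plain_end in the frame of sleeve above 0.056 m and x of knob_tip in the frame of sleeve below -0.07 m and distance between plain_end and mouth below 0.125 m and angle between drawer's own z axis and vertical below 0.08 rad and angle between the x axis of drawer and the x axis of sleeve, either way round below 0.08 rad and value of joint ejector below 0.004 m and linear speed of drawer below 0.02 m/s); the robot touches nothing.
It fails at once if the jar, house or tower is shoved more than 30 mm or knocked over (distance of any of jar, house, tower from where it was at the start of the episode above 0.03 m or angle between any of jar, house, tower's own z axis and vertical above 0.5 rad).
It also fails if it takes over 72 s, if anything falls off the work surface, if the arm or the gripper's body presses on something with over 40 N, if the wrist force passes 120 N, or if a joint passes its speed limit or range.

## Robot

A 6-joint arm with a two-finger parallel gripper is mounted at the origin on a cart in front of the work surface, level with it; the furniture and walls round the work are solid. World frame = base frame: x ahead of the robot, y to its left, z up, the work surface at z = 0. Lengths are in mm, angles in rad, forces in N, time in s.
With the tool pointing down it reaches from about 325 to 1000 mm from the base axis. Payload 5.1 kg.
Tool frame: the origin (TCP) lies at the very end of the fingers, on their centre line; the grasp point (between the pads) lies 19 mm behind it; z points along the fingers, y is the line along which they close (so a half turn about z gives the same grasp; the last joint's range is limited). The gripper opens to 85 mm and grips with 20 to 120 N. Pads are 22 mm wide; open, the fingers measure 114 mm over their backs; the gripper's body (76 mm by 85 mm) begins 54 mm behind the grasp point. The pads swing forward as they close: fully open they stand 13 mm farther back than shut.
Start: joints at [1.136, 0.124, 1.65, -0, 1.367, -0.083], TCP at [224.002, 610.17, 231.322] pointing down, gripper open.
Joint ranges: [-2.61, 2.61], [-1.02, 2.33], [0.03, 2.71], [-1.35, 4.49], [0.32, 2.68], [-2.91, 2.91]. Speed limits (rad/s): [2.57, 2.57, 3.14, 3.14, 3.14, 3.14].

## Interface

Orientations are given as a unit quaternion [w, x, y, z].
In Python, from station import readout, get_image, camera_model, workorder gives the robot as it stands. The module is installed in compiled form; this text tells all that it offers.
- The arm moves only by the tool send_rows, never from a script. Its argument "targets" is a list that holds one entry, the list of rows, each a list of 7 numbers: the shift along the tool's x, y, z in units of 200 mm (1.0 is 200 mm), then the turn, a rotation vector about the tool's x, y, z in units of 120 degrees (1.0 is 120 degrees), then the opening, from 0 (shut) to 1 (fully open). A call has 1 to 8 rows; each row shifts and turns the commanded pose from where the row before left it, along the tool's axes as they then stand; what a row does not reach is not made up. A row lasts 1/8 s, in which the tool goes at most 62.5 mm and 10.7 degrees, less where a joint would pass 70% of its speed; a pose out of reach is approached as far as the arm can. A call with a number of a shift or a turn outside -1 to 1 is refused whole. A call with a gripper value outside its range is refused whole. The fingers move at their own pace and stop on an object; "grip_force" is the grip in N (left out, the last holds). Time passes only in rows, so rows that do not move let the fingers close. It gives the time, the measured TCP pose, the force, the opening and the grip force at its end, in the units of the state.
- readout.state(): the state, without advancing time (a new reading comes with each control period).
- get_image(name): name is "scene" or "top" or "wrist"; returns the picture (480x640x3 uint8, red, green, blue); there is no depth.
- camera_model(name): a dict with "mtx" (3x3 intrinsics, pixels), "distortion" ([k1, k2, p1, p2, k3] as OpenCV has them; the pictures are not rectified), "R" (3x3) and "t" (3): a world point X has camera coordinates R X + t. Camera axes: x right, y down, z forward; pixel columns grow to the right and rows downward; lengths in mm; the calibration is good to about 2 mm. A picture is of the moment at which its call begins: read the wrist's pose just before it. camera_model takes no time and is no camera call; for the wrist camera it gives the pose at the moment of the call.
- workorder.job_done(): hands the job in; it is judged then, once.
The state is a dict: "clock": time; "joints": joint angles; "dq": joint speeds; "effort": joint torques, N m; "ee_pos": TCP position; "orientation": TCP orientation; "contact_force": force on the tool from outside, world axes, zero at the start; "wrist_torque": the same for the moment, N m; "width": opening from 0.0 (shut) to 1.0 (fully open); "gripper_force": force on a finger pad.
Only numpy, scipy, OpenCV 4.12 (cv2) and the standard library are available. Lean on these libraries where they do the work, as an engineer would, in place of code of your own. Each camera call takes 0.05 s, during which the arm holds its last target. There are 200 camera calls.

## Working session

There is one attempt and no reset: what is moved stays moved. The work goes in short steps, Python scripts to look and compute and a tool call to move; the robot and the scene stay as the last step left them, time stands still between calls to the robot, and variables do not carry over. Pictures are saved under pics/ and viewed, at most 10 in all, crops included, and the job is handed in when it is done.

Besides the shell and the picture viewer there is one more tool, called after "Call:" as name([rows], argument=value, ...), one row to a line, values as JSON. send_rows: Moves the arm, as the interface text tells. Shifts and turns lie within -1 to 1; 1 stands for 200 mm of shift or 120 degrees of turn. Its arguments: {"type":"object","properties":{"targets":{"type":"array","items":{"type":"array","items":{"type":"array","items":{"type":"number","minimum":-1,"maximum":1}}}},"grip_force":{"type":"number"}},"required":["targets"]}

```bash
mkdir -p pics; python3 - <<'E'
from station import readout,get_image,camera_model
import cv2
for n in("scene","top"):
    cv2.imwrite(f"pics/{n}0.png",get_image(n)[:,:,::-1]); m=camera_model(n); print(n,m)
print(readout.state())
E
```

```text
scene {'mtx': array([[504.29307451,   0.        , 319.67219197],
       [  0.        , 504.29307451, 248.61231753],
       [  0.        ,   0.        ,   1.        ]]), 'distortion': array([-0.0573126,  0.       ,  0.       ,  0.       ,  0.       ]), 'R': array([[ 0.84154322, -0.54016983,  0.00464281],
       [-0.33337861, -0.52610273, -0.78235198],
       [ 0.42504553,  0.65683519, -0.62281926]]), 't': array([-505.19310417,  242.61657776, 1076.80130433])}
top {'mtx': array([[594.16849056,   0.        , 312.35500413],
       [  0.        , 594.16849056, 248.95878229],
       [  0.        ,   0.        ,   1.        ]]), 'distortion': array([-0.02633986,  0.        ,  0.        ,  0.        ,  0.        ]), 'R': array([[ 0.01910276, -0.99975377,  0.01129097],
       [-0.98097882, -0.02092353, -0.19298381],
       [ 0.19317254, -0.00738968, -0.98113697]]), 't': array([ -41.57047724,  602.62738143, 1350.77276804])}
{'clock': 0.1, 'joints': array([ 1.13637566e+00,  1.24462310e-01,  1.65153419e+00,  1.37235150e-05,
        1.36750346e+00, -8.26098032e-02]), 'dq': array([-0.00133496, -0.00098587, -0.00096118, -0.00196237, -0.00086569,
       -0.00023083]), 'effort': array([ 4.66254987e-04, -4.24931574e+01, -3.66652966e+01, -1.09477696e-04,
        3.95859126e-03, -3.52681809e-05]), 'ee_pos': array([223.78627952, 609.67581684, 230.1633497 ]), 'orientation': array([-2.50292916e-04,  1.75000960e-01,  9.84567801e-01, -9.20246172e-04]), 'contact_force': array([-0.27109024,  0.63900212,  1.04608165]), 'wrist_torque': array([ 0.00514697, -0.03571834, -0.03138468]), 'gripper_force': 0.0, 'width': 1.0037295363629128}
```

View pics/top0.png

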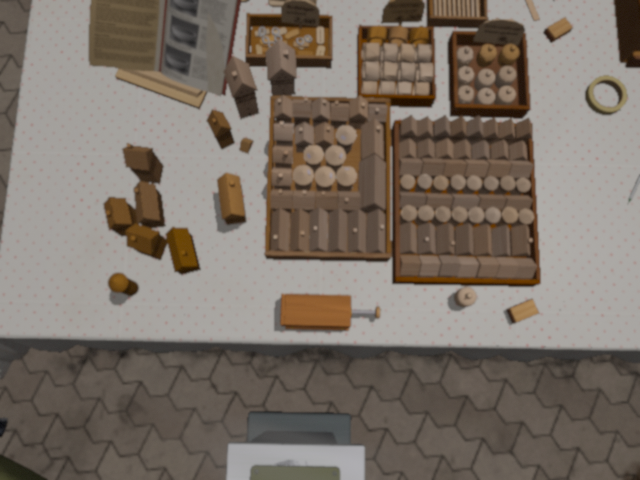

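View pics/scene0.png

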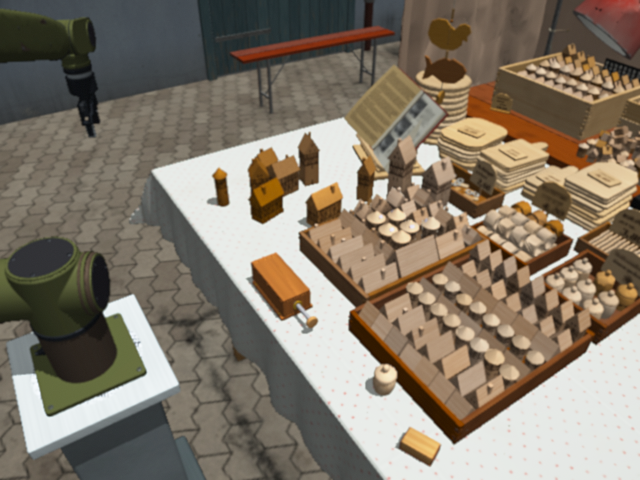

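```bash
python3 - <<'E'
import cv2
a=cv2.imread("pics/top0.png")[210:340,90:490]
cv2.imwrite("pics/c1.png",cv2.resize(a[60:130,180:300],None,fx=6.6,fy=6.6,interpolation=cv2.INTER_CUBIC))
E
cat > h.py <<'E'
import numpy as np,cv2
from station import camera_model,readout,get_image
from scipy.spatial.transform import Rotation as Rn
def ray(cam,px,z,m=None):
    m=m or camera_model(cam)
    u=cv2.undistortPoints(np.array([[px]],float),m["mtx"],m["distortion"])[0,0]
    R=np.array(m["R"]);t=np.array(m["t"]);d=R.T@[u[0],u[1],1];c=-R.T@t
    return c+d*(z-c[2])/d[2]
def proj(cam,X,m=None):
    m=m or camera_model(cam)
    return cv2.projectPoints(np.array(X,float).reshape(-1,1,3),cv2.Rodrigues(np.array(m["R"]))[0],np.array(m["t"],float),m["mtx"],m["distortion"])[0].reshape(-1,2)
E
```

```text
(no output)
```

View pics/c1.png

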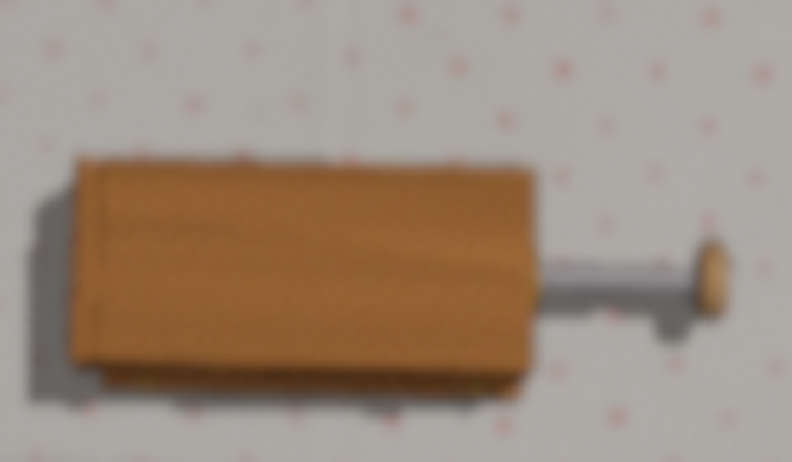

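The roof corners in the crop are (80,158), (74,362), (535,172) and (530,372), and the button face is at about (722,280). The mouth faces image left (+y).

```bash
python3 - <<'E'
from h import *
f=lambda p:(270+p[0]/6.6-.42,270+p[1]/6.6-.42)
P={k:ray("top",f(p),z) for k,p,z in [("TL",(80,158),64),("BL",(74,362),64),("TR",(535,172),64),("BR",(530,372),64),("btn",(722,280),33)]}
for k in P:print(k,P[k].round(1))
m=(P["TL"]+P["BL"])/2; r=(P["TR"]+P["BR"])/2
d=r-m; L=np.linalg.norm(d); ex=d/L; print("L",L,"W",np.linalg.norm(P["TL"]-P["BL"]),np.linalg.norm(P["TR"]-P["BR"]))
yaw=np.arctan2(ex[1],ex[0]); o=(m+r)/2-ex*20; o[2]=0
d2=P["btn"]-m;print("yaw",np.degrees(yaw),"yaw btn",np.degrees(np.arctan2(d2[1],d2[0])),"o",o,"btn pred",o+ex*172, "ex",ex)
for n,p,z in [("jar",(466,296),73),("tower",(119,281),120),("house near",(181,248),100),("house2",(230,190),100),("block",(523,311),20)]: print(n,ray("top",p,z).round())
E
```

```text
TL [495.1  40.   64. ]
BL [423.5  40.   64. ]
TR [ 493.4 -120.7   64. ]
BR [ 423.1 -119.4   64. ]
btn [ 459.4 -190.5   33. ]
L 160.06065740404182 W 71.63140721710943 70.27639183831477
yaw -90.35808151050288 yaw btn -89.96058956482511 o [458.8986453  -20.00997745   0.        ] btn pred [ 457.82370366 -192.00661841    0.        ] ex [-0.00624966 -0.99998047  0.        ]
jar [ 497. -388.   73.]
tower [509. 403. 120.]
house near [591. 273. 100.]
house2 [732. 167. 100.]
block [ 470. -540.   20.]
```

```bash
cat >> h.py <<'E'
def go(x,y,z,theta):
    "shift in tool axes (units) from here to world x,y,z; total turn units to tool down, heading theta deg"
    s=readout.state(); q=s["orientation"]; R=Rn.from_quat([q[1],q[2],q[3],q[0]])
    c,n=np.cos(np.radians(theta)),np.sin(np.radians(theta))
    T=Rn.from_matrix(np.array([[c,n,0],[n,-c,0],[0,0,-1]]))
    print("clock",s["clock"].__round__(2),"pos",s["ee_pos"].round(1),"F",s["contact_force"].round(1),"w",round(s["width"],3),"j",np.degrees(s["joints"]).round(0))
    print("turn/120deg",(np.degrees((R.inv()*T).as_rotvec())/120).round(4))
    d=np.array([x,y,z])-s["ee_pos"]; print("shift now-frame",(R.inv().apply(d)/200).round(4)," target-frame",(T.inv().apply(d)/200).round(4))
E
python3 - <<'E'
from h import *
go(457,-225,200,90)
print(ray("top",(320,340),0),ray("top",(320,348),0))
E
```

```text
clock 0.1 pos [223.8 609.7 230.2] F [-0.3  0.6  1. ] w 1.004 j [65.  7. 95.  0. 78. -5.]
turn/120deg [-8.00e-04  5.00e-04  5.82e-01]
shift now-frame [-2.5328 -3.5156  0.1571]  target-frame [-4.1734  1.1661  0.1508]
[392.40687743 -52.4591159    0.        ] [373.41192518 -52.77692528   0.        ]
```

Call:
send_rows([
  [[0,0,0,0,0,0.0728,0],[0,0,0,0,0,0.0728,0],[0,0,0,0,0,0.0728,0],[0,0,0,0,0,0.0728,0],[0,0,0,0,0,0.0728,0],[0,0,0,0,0,0.0728,0],[0,0,0,0,0,0.0728,0],[0,0,0,0,0,0.0728,0]],
])

```text
clock: 1.1
ee_pos: [223.8, 609.8, 230.6]
orientation: [0.0, 0.709, 0.705, -0.001]
contact_force: [-0.3, -0.0, -0.3]
width: 0.004
gripper_force: 0.0
```

Call:
send_rows([
  [[-0.26,0.073,0,0,0,0,0],[-0.26,0.073,0,0,0,0,0],[-0.26,0.073,0,0,0,0,0],[-0.26,0.073,0,0,0,0,0],[-0.26,0.073,0,0,0,0,0],[-0.26,0.073,0,0,0,0,0],[-0.26,0.073,0,0,0,0,0],[-0.26,0.073,0,0,0,0,0]],
])

```text
clock: 2.1
ee_pos: [340.4, 192.4, 231.0]
orientation: [0.0, 0.707, 0.707, 0.0]
contact_force: [1.0, -0.6, 0.4]
width: -0.0
gripper_force: 0.0
```

Call:
send_rows([
  [[-0.26,0.073,0,0,0,0,0],[-0.26,0.073,0,0,0,0,0],[-0.26,0.073,0,0,0,0,0],[-0.26,0.073,0,0,0,0,0],[-0.26,0.073,0,0,0,0,0],[-0.26,0.073,0,0,0,0,0],[-0.26,0.073,0,0,0,0,0],[0,0,0,0,0,0,0]],
])

```text
clock: 3.1
ee_pos: [442.3, -172.6, 230.6]
orientation: [-0.001, 0.709, 0.705, -0.0]
contact_force: [-0.8, 0.6, 0.6]
width: -0.002
gripper_force: 0.0
```

```bash
python3 - <<'E'
from h import *
go(458,-225,120,90)
cv2.imwrite("pics/w1.png",get_image("wrist")[:,:,::-1])
E
```

```text
clock 3.1 pos [ 442.3 -172.6  230.6] F [-0.8  0.6  0.6] w -0.002 j [-28. -16. 116.  -0.  80. -27.]
turn/120deg [-0.0008 -0.0002 -0.0026]
shift now-frame [-0.2616  0.0807  0.5527]  target-frame [-0.2618  0.0784  0.5529]
```

View pics/w1.png

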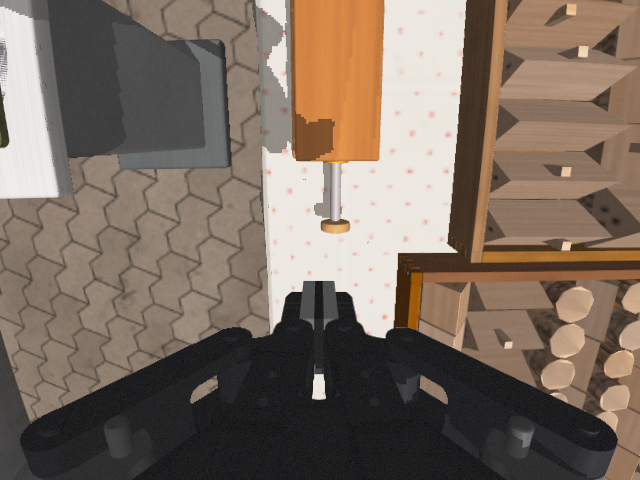

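The wrist picture shows the rear roof corners at (293,160) and (380,160), and the button's outer edge at about (335,232).

```bash
python3 - <<'E'
from h import *
for p,z in [((293,160),64),((380,160),64),((292,5),64),((383,5),64),((335,230),33)]: print(p,ray("wrist",p,z).round(1))
E
```

```text
(293, 160) [ 419.2 -117.5   64. ]
(380, 160) [ 494.9 -117.8   64. ]
(292, 5) [420.8   5.2  64. ]
(383, 5) [493.6   5.2  64. ]
(335, 230) [ 457.5 -188.4   33. ]
```

Call:
send_rows([
  [[-0.26,0.076,0,0,0,0,0],[0,0,0.25,0,0,0,0],[0,0,0.25,0,0,0,0],[0,0,0.25,0,0,0,0],[0,0,0.2,0,0,0,0],[0,0,0.1,0,0,0,0],[0,0,0,0,0,0,0]],
])

```text
clock: 4.03
ee_pos: [455.9, -219.7, 19.4]
orientation: [-0.002, 0.707, 0.707, -0.0]
contact_force: [-0.4, -0.5, -0.3]
width: -0.001
gripper_force: 0.0
```

```bash
python3 - <<'E'
from h import *
go(457.5,-150,22,90)
E
```

```text
clock 4.03 pos [ 455.9 -219.7   19.4] F [-0.4 -0.5 -0.3] w -0.001 j [-32.   3. 122.   0.  56. -32.]
turn/120deg [-0.0019 -0.0013  0.0004]
shift now-frame [ 0.3486  0.0082 -0.0122]  target-frame [ 0.3486  0.008  -0.0131]
```

Call:
send_rows([
  [[0.05,0.008,0,0,0,0,0],[0.05,0,0,0,0,0,0],[0.05,0,0,0,0,0,0],[0.05,0,0,0,0,0,0],[0.05,0,0,0,0,0,0],[0.05,0,0,0,0,0,0],[0,0,0,0,0,0,0]],
])

```text
clock: 4.9
ee_pos: [460.6, -162.9, 23.0]
orientation: [0.003, 0.707, 0.707, -0.0]
contact_force: [0.7, -7.8, 1.1]
width: -0.005
gripper_force: 3.3
```

Call:
send_rows([
  [[0.02,0,0,0,0,0,0],[0.02,0,0,0,0,0,0],[0,0,0,0,0,0,0]],
])

```text
clock: 5.28
ee_pos: [460.6, -155.5, 23.0]
orientation: [0.003, 0.707, 0.707, -0.0]
contact_force: [-0.3, -6.9, 2.9]
width: 0.005
gripper_force: 3.8
```

Call:
send_rows([
  [[0.02,0,0,0,0,0,0],[0.015,0,0,0,0,0,0],[0,0,0,0,0,0,0]],
])

```text
clock: 5.65
ee_pos: [460.7, -153.9, 23.5]
orientation: [0.007, 0.706, 0.708, -0.004]
contact_force: [-1.5, -30.0, -4.4]
width: 0.003
gripper_force: 15.1
```

Call:
send_rows([
  [[-0.1,0,0,0,0,0,0],[-0.2,0,0,0,0,0,0],[0,0,-0.3,0,0,0,0],[0,0,-0.3,0,0,0,0],[0,0,-0.3,0,0,0,0],[0.2,0,0,0,0,0,1],[0.27,0,0,0,0,0,1],[0.27,0,0,0,0,0,1]],
])

```text
clock: 6.65
ee_pos: [458.8, -57.0, 201.8]
orientation: [0.0, 0.708, 0.707, 0.001]
contact_force: [0.7, 0.2, 0.7]
width: 0.636
gripper_force: 0.0
```

Call:
send_rows([
  [[0.27,0,0,0,0,0,1],[0,0,0,0,0,0,1]],
])

```text
clock: 6.9
ee_pos: [458.6, -1.4, 201.4]
orientation: [-0.0, 0.705, 0.709, 0.0]
contact_force: [0.5, -0.1, 0.3]
width: 0.999
gripper_force: 0.0
```

```bash
python3 - <<'E'
from h import *
go(457.5,70,120,90)
cv2.imwrite("pics/w2.png",get_image("wrist")[:,:,::-1])
E
```

```text
clock 6.9 pos [458.6  -1.4 201.4] F [ 0.5 -0.1  0.3] w 0.999 j [ -7. -17. 120.   0.  77.  -7.]
turn/120deg [ 0.     -0.0005  0.0024]
shift now-frame [ 0.3567 -0.0037  0.4076]  target-frame [ 0.3572 -0.0055  0.4072]
```

View pics/w2.png

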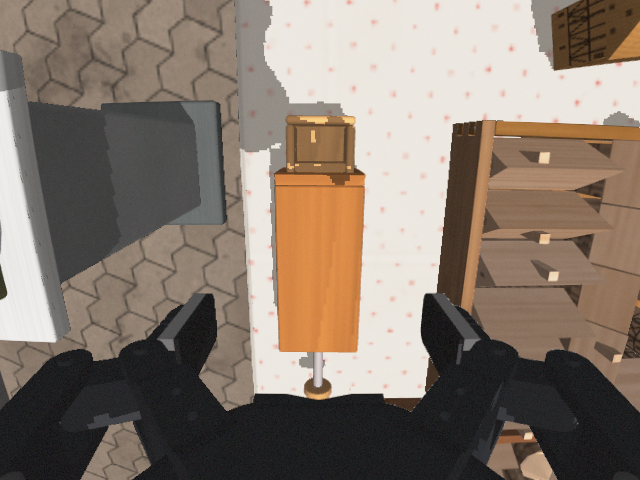

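The drawer is out. Its plain end top edge runs (287,117) to (355,117), the sleeve lip runs (275,172) to (364,172), and the button has sprung back.

```bash
python3 - <<'E'
from h import *
for p,z in [((287,117),54),((355,117),54),((275,172),64),((364,172),64)]: print(p,ray("wrist",p,z).round(1))
E
```

```text
(287, 117) [433.   84.8  54. ]
(355, 117) [487.1  84.9  54. ]
(275, 172) [423.5  42.3  64. ]
(364, 172) [494.3  42.4  64. ]
```

Call:
send_rows([
  [[0.25,0,0,0,0,0,1],[0.1,0.003,0.15,0,0,0,1],[0,0,0.25,0,0,0,1],[0,0,0.25,0,0,0,1],[0,0,0.2,0,0,0,1],[0,0,0.08,0,0,0,1],[0,0,0,0,0,0,1]],
])

```text
clock: 7.82
ee_pos: [459.6, 64.4, 14.9]
orientation: [-0.001, 0.708, 0.706, -0.001]
contact_force: [0.5, 0.1, -0.2]
width: 0.999
gripper_force: 0.0
```

Call:
send_rows([
  [[0,0,0,0,0,0,0.5],[0,0,0,0,0,0,0.5],[0,0,0,0,0,0,0.5],[0,0,0,0,0,0,0.5],[0,0,0,0,0,0,0.5]],
], grip_force=50)

```text
clock: 8.45
ee_pos: [461.6, 65.0, 17.5]
orientation: [0.001, 0.707, 0.707, 0.001]
contact_force: [-0.8, -1.3, 5.7]
width: 0.649
gripper_force: 51.4
```

Call:
send_rows([
  [[0.06,0,0,0,0,0,0.5],[0.08,0,0,0,0,0,0.5],[0.08,0,0,0,0,0,0.5],[0.08,0,0,0,0,0,0.5],[0.08,0,0,0,0,0,0.5],[0.08,0,0,0,0,0,0.5],[0.08,0,0,0,0,0,0.5],[0.08,0,0,0,0,0,0.5]],
])

```text
clock: 9.45
ee_pos: [459.5, 190.2, 14.8]
orientation: [-0.0, 0.707, 0.707, -0.0]
contact_force: [0.3, -0.6, -0.9]
width: 0.648
gripper_force: 52.6
```

Call:
send_rows([
  [[0.08,0,0,0,0,0,0.5],[0.03,0,0,0,0,0,0.5],[0,0,-0.05,0,0,0,0.5],[0,0,0,0,0,0,0.5]],
])

```text
clock: 9.95
ee_pos: [461.1, 211.0, 26.6]
orientation: [0.001, 0.708, 0.707, 0.001]
contact_force: [-0.8, 0.3, -1.7]
width: 0.65
gripper_force: 52.9
```

```bash
python3 - <<'E'
from h import *
go(459,200,30,0)
cv2.imwrite("pics/t2.png",cv2.resize(get_image("top")[200:350,200:400,::-1],None,fx=4,fy=4))
E
```

```text
clock 9.95 pos [461.1 211.   26.6] F [-0.8  0.3 -1.7] w 0.65 j [ 19.   2. 121.  -0.  56.  19.]
turn/120deg [ 6.000e-04 -1.100e-03  7.495e-01]
shift now-frame [-0.0551 -0.0103 -0.017 ]  target-frame [-0.0104  0.0551 -0.017 ]
```

View pics/t2.png

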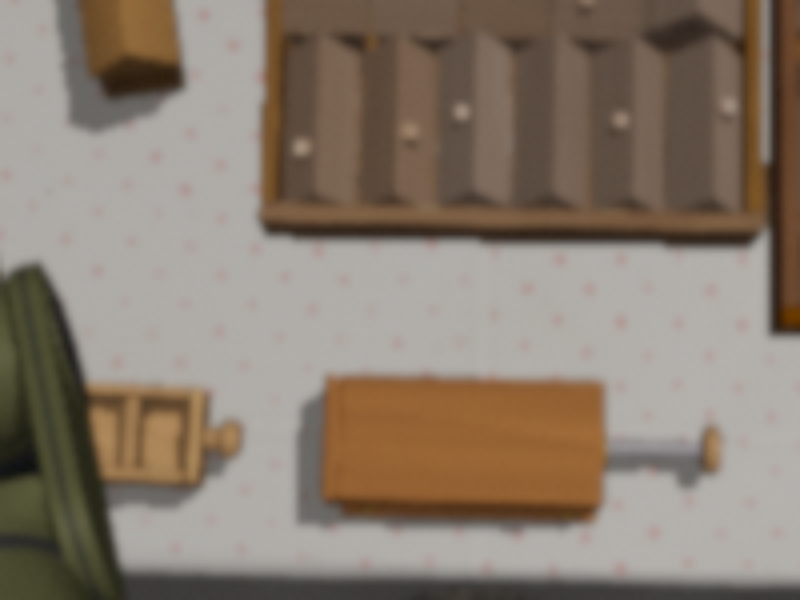

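Call:
send_rows([
  [[0,0,-0.05,0,0,0.08,0.5],[0,0,0,0,0,0.085,0.5],[0,0,0,0,0,0.085,0.5],[0,0,0,0,0,0.085,0.5],[0,0,0,0,0,0.085,0.5],[0,0,0,0,0,0.085,0.5],[0,0,0,0,0,0.085,0.5],[0,0,0,0,0,0.085,0.5]],
])

```text
clock: 11.0
ee_pos: [460.1, 210.4, 35.3]
orientation: [0.0, 0.997, 0.075, 0.0]
contact_force: [0.3, 0.1, -1.7]
width: 0.649
gripper_force: 52.8
```

Call:
send_rows([
  [[0,0,0,0,0,0.075,0.5],[0,0,0,0,0,0,0.5]],
])

```text
clock: 11.25
ee_pos: [460.1, 210.5, 35.3]
orientation: [0.0, 1.0, 0.0, 0.0]
contact_force: [-0.8, 1.0, -0.6]
width: 0.647
gripper_force: 53.0
```

```bash
python3 - <<'E'
from h import *
go(515,150,7,0)
E
```

```text
clock 11.25 pos [460.1 210.5  35.3] F [-0.8  1.  -0.6] w 0.647 j [ 19.   1. 121.  -0.  58. 108.]
turn/120deg [ 0.0001 -0.      0.0002]
shift now-frame [0.2743 0.3027 0.1416]  target-frame [0.2744 0.3026 0.1416]
```

Call:
send_rows([
  [[0.137,0.15,0,0,0,0,0.5],[0.137,0.15,0,0,0,0,0.5],[0,0,0.07,0,0,0,0.5],[0,0,0.05,0,0,0,0.5],[0,0,0.02,0,0,0,0.5],[0,0,0,0,0,0,1],[0,0,0,0,0,0,1],[0,0,0,0,0,0,1]],
])

```text
clock: 12.25
ee_pos: [514.3, 151.3, 7.0]
orientation: [0.0, 1.0, 0.0, -0.0]
contact_force: [-0.0, -0.4, 0.0]
width: 0.996
gripper_force: 0.0
```

Call:
send_rows([
  [[0,0,-0.2,0,0,0,1],[0,0,-0.3,0,0,0,1],[0,0,-0.2,0,0,-0.08,1],[0,0,0,0,0,-0.089,1],[0,0,0,0,0,-0.089,1],[0,0,0,0,0,-0.089,1],[0,0,0,0,0,-0.089,1],[0,0,0,0,0,-0.089,1]],
])

```text
clock: 13.25
ee_pos: [514.6, 151.1, 147.0]
orientation: [-0.0, 0.851, 0.525, -0.0]
contact_force: [0.2, -1.1, 0.4]
width: 1.003
gripper_force: 0.0
```

Call:
send_rows([
  [[0,0,0,0,0,-0.089,1],[0,0,0,0,0,-0.089,1],[0,0,0,0,0,-0.089,1],[0,0,0,0,0,-0.089,1],[0,0,0,0,0,-0.089,1],[0,0,0,0,0,-0.089,1],[0,0,0,0,0,-0.089,1],[0,0,0,0,0,-0.089,1]],
])

```text
clock: 14.25
ee_pos: [514.6, 151.0, 147.0]
orientation: [-0.0, 0.269, 0.963, -0.0]
contact_force: [-1.0, 0.6, 0.8]
width: 0.999
gripper_force: 0.0
```

```bash
python3 - <<'E'
from h import *
go(515,150,150,180)
cv2.imwrite("pics/w3.png",get_image("wrist")[:,:,::-1])
E
```

```text
clock 14.25 pos [514.6 151.  147. ] F [-1.   0.6  0.8] w 0.999 j [ 11.  -3. 114.   0.  70. -48.]
turn/120deg [-1.000e-04 -2.000e-04 -2.602e-01]
shift now-frame [-0.0046 -0.0033 -0.015 ]  target-frame [-0.0022 -0.0052 -0.015 ]
```

View pics/w3.png

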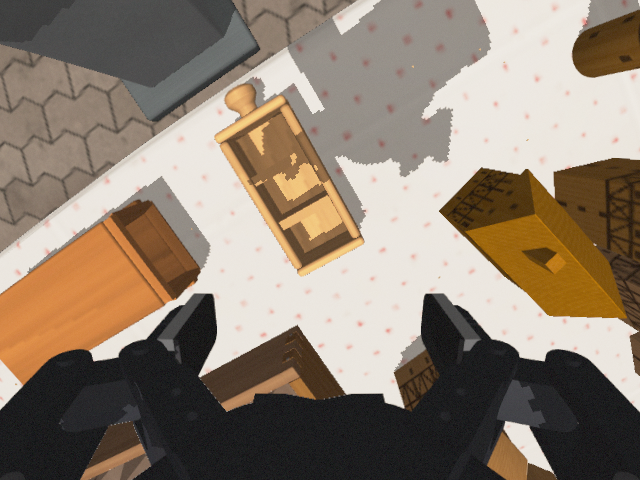

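The drawer stands upright on the table. Its knob-end top corners are at (217,137) and (285,97), and its plain-end corners are at (300,274) and (364,241).

```bash
python3 - <<'E'
from h import *
for p,z in [((217,137),44),((285,97),44),((300,274),44),((364,241),44),((440,211),110)]: print(p,ray("wrist",p,z).round(1))
E
```

```text
(217, 137) [416.9 129.2  44. ]
(285, 97) [419.4 182.9  44. ]
(300, 274) [531.2 125.1  44. ]
(364, 241) [533.5 179.1  44. ]
(440, 211) [519.1 223.8 110. ]
```

Call:
send_rows([
  [[0,0,0,0,0,-0.081,1],[0,0,0,0,0,-0.081,1],[0,0,0,0,0,-0.081,1],[0.2,0.008,0,0,0,0,1],[0.217,0,0,0,0,0,1],[0,0,0.2,0,0,0,1],[0,0,0.2,0,0,0,1],[0,0,0,0,0,0,1]],
])

```text
clock: 15.3
ee_pos: [428.4, 155.5, 64.1]
orientation: [-0.004, 0.022, 1.0, -0.001]
contact_force: [0.1, -0.2, 0.3]
width: 1.004
gripper_force: 0.0
```

Call:
send_rows([
  [[0,0,0.2,0,0,0,1],[0,0,0.095,0,0,0,1],[0,0,0,0,0,0,1],[0,0,0,0,0,0,0.5],[0,0,0,0,0,0,0.5],[0,0,0,0,0,0,0.5],[0,0,0,0,0,0,0.5],[0,0,0,0,0,0,0.5]],
])

```text
clock: 16.3
ee_pos: [433.5, 156.5, 10.5]
orientation: [0.002, 0.021, 1.0, 0.0]
contact_force: [-0.5, -0.2, 6.4]
width: 0.647
gripper_force: 54.3
```

```bash
python3 - <<'E'
from h import *
go(458.5,200,27,90)
E
```

```text
clock 16.3 pos [433.5 156.5  10.5] F [-0.5 -0.2  6.4] w 0.647 j [ 13.  -2. 128.  -0.  54. -74.]
turn/120deg [0.0017 0.0011 0.7295]
shift now-frame [-0.1159  0.2227 -0.0818]  target-frame [ 0.2175  0.1251 -0.0824]
```

Call:
send_rows([
  [[0,0,-0.08,0,0,0,0.5],[0.05,0.12,-0.05,0,0,0.03,0.5],[0,0,0,0,0,0.085,0.5],[0,0,0,0,0,0.085,0.5],[0,0,0,0,0,0.085,0.5],[0,0,0,0,0,0.085,0.5],[0,0,0,0,0,0.085,0.5],[0,0,0,0,0,0.085,0.5]],
])

```text
clock: 17.3
ee_pos: [422.6, 180.6, 35.1]
orientation: [0.0, 0.556, 0.831, 0.0]
contact_force: [-1.0, -0.0, -0.4]
width: 0.648
gripper_force: 53.4
```

Call:
send_rows([
  [[0,0,0,0,0,0.085,0.5],[0,0,0,0,0,0.085,0.5],[0.1,0.09,0,0,0,0.0195,0.5],[0,0.09,0,0,0,0,0.5],[0,0,0,0,0,0,0.5]],
])

```text
clock: 17.92
ee_pos: [459.1, 201.1, 35.1]
orientation: [0.0, 0.707, 0.707, 0.0]
contact_force: [-0.1, 0.4, -0.4]
width: 0.648
gripper_force: 53.6
```

```bash
python3 - <<'E'
from h import *
go(458.5,200,15,90)
cv2.imwrite("pics/t3.png",cv2.resize(get_image("top")[250:350,180:380,::-1],None,fx=4,fy=4,interpolation=cv2.INTER_CUBIC))
E
```

```text
clock 17.93 pos [459.1 201.1  35.1] F [-0.1  0.4 -0.4] w 0.648 j [ 18.   0. 122.  -0.  57.  18.]
turn/120deg [ 0.0005 -0.0001  0.0002]
shift now-frame [-0.0057 -0.0032  0.1007]  target-frame [-0.0057 -0.0031  0.1007]
```

View pics/t3.png

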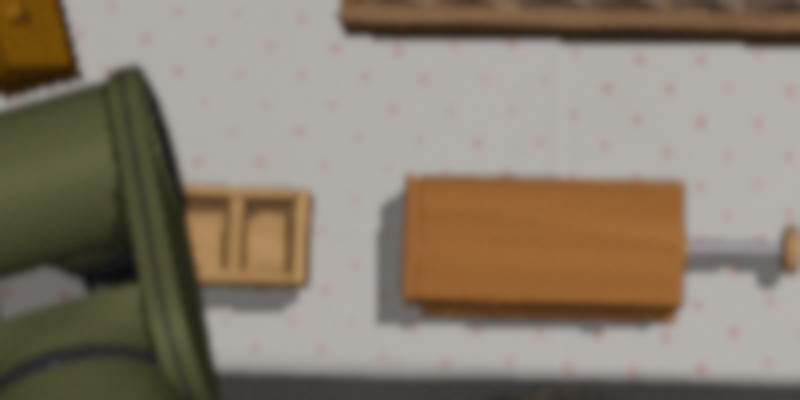

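The drawer's plain end shows corners at (310,192) and (307,286), heading for the sleeve lip at (406,176) to (404,302).

```bash
python3 - <<'E'
from h import *
f=lambda p:(180+p[0]/4-.37,250+p[1]/4-.37)
for p,z in [((310,192),71),((307,286),71),((186,190),71),((406,176),64),((404,302),64),((684,182),64),((682,305),64)]: print(p,ray("top",f(p),z).round(1))
E
```

```text
(310, 192) [483.5  96.2  71. ]
(307, 286) [429.4  96.   71. ]
(186, 190) [483.2 167.9  71. ]
(406, 176) [494.8  41.3  64. ]
(404, 302) [421.8  40.4  64. ]
(684, 182) [ 494.6 -120.6   64. ]
(682, 305) [ 423.3 -120.    64. ]
```

Call:
send_rows([
  [[-0.1,0.009,0.063,0,0,0,0.5],[-0.12,0,0,0,0,0,0.5],[-0.03,0,0,0,0,0,0.5],[-0.03,0,0,0,0,0,0.5],[-0.03,0,0,0,0,0,0.5],[-0.03,0,0,0,0,0,0.5],[0,0,0,0,0,0,0.5]],
])

```text
clock: 18.85
ee_pos: [459.6, 133.1, 21.8]
orientation: [0.0, 0.707, 0.707, 0.0]
contact_force: [0.3, -0.2, -1.9]
width: 0.647
gripper_force: 53.5
```

Entering without contact force; continue in small steps.

Call:
send_rows([
  [[-0.03,0,0,0,0,0,0.5],[-0.03,0,0,0,0,0,0.5],[-0.03,0,0,0,0,0,0.5],[-0.03,0,0,0,0,0,0.5],[0,0,0,0,0,0,0.5]],
])

```text
clock: 19.48
ee_pos: [459.6, 108.8, 21.7]
orientation: [-0.0, 0.707, 0.707, 0.0]
contact_force: [-0.1, 0.3, -0.6]
width: 0.647
gripper_force: 53.5
```

Call:
send_rows([
  [[-0.05,0,0,0,0,0,0.5],[-0.05,0,0,0,0,0,0.5],[-0.05,0,0,0,0,0,0.5],[-0.05,0,0,0,0,0,0.5],[0,0,0,0,0,0,0.5],[0,0,0,0,0,0,0.8],[0,0,0,0,0,0,0.8],[0,0,0,0,0,0,0.8]],
])

```text
clock: 20.48
ee_pos: [459.8, 69.5, 21.9]
orientation: [0.0, 0.707, 0.707, 0.0]
contact_force: [0.5, 0.0, 0.3]
width: 0.8
gripper_force: 0.0
```

```bash
python3 - <<'E'
from h import *
go(459,150,150,90)
E
```

```text
clock 20.48 pos [459.8  69.5  21.9] F [0.5 0.  0.3] w 0.8 j [  2.  -3. 127.   0.  56.   2.]
turn/120deg [ 0.0001 -0.      0.0003]
shift now-frame [ 0.4027 -0.0034 -0.6407]  target-frame [ 0.4027 -0.0038 -0.6407]
```

Call:
send_rows([
  [[0,0,-0.25,0,0,0,0.8],[0,0,-0.25,0,0,0,0.8],[0.2,0,0,0,0,0,0],[0.2,0,0,0,0,0,0],[0,0,0,0,0,0,0],[0,0,0.25,0,0,0,0],[0,0,0.24,0,0,0,0],[0,0,0,0,0,0,0]],
])

```text
clock: 21.48
ee_pos: [455.6, 147.9, 19.7]
orientation: [-0.003, 0.707, 0.707, -0.004]
contact_force: [0.2, -0.5, 0.2]
width: 0.003
gripper_force: 0.0
```

Call:
send_rows([
  [[-0.05,0,0,0,0,0,0],[-0.05,0,0,0,0,0,0],[-0.05,0,0,0,0,0,0],[-0.05,0,0,0,0,0,0],[-0.05,0,0,0,0,0,0],[-0.05,0,0,0,0,0,0],[0,0,0,0,0,0,0]],
])

```text
clock: 22.35
ee_pos: [459.4, 88.3, 23.5]
orientation: [0.0, 0.707, 0.707, -0.0]
contact_force: [0.6, 1.2, -0.2]
width: -0.002
gripper_force: 0.0
```

Call:
send_rows([
  [[-0.03,0,0,0,0,0,0],[-0.02,0,0,0,0,0,0],[-0.02,0,0,0,0,0,0],[0,0,0,0,0,0,0]],
])

```text
clock: 22.85
ee_pos: [459.6, 74.9, 23.6]
orientation: [0.0, 0.707, 0.707, -0.0]
contact_force: [-0.9, 0.1, -0.1]
width: -0.004
gripper_force: 0.0
```

Call:
send_rows([
  [[-0.01,0,0,0,0,0,0],[-0.01,0,0,0,0,0,0],[0,0,0,0,0,0,0]],
])

```text
clock: 23.22
ee_pos: [460.1, 73.8, 24.0]
orientation: [-0.002, 0.708, 0.707, 0.003]
contact_force: [1.7, 13.3, -1.4]
width: -0.004
gripper_force: 6.2
```

Call:
send_rows([
  [[0.1,0,0,0,0,0,0],[0.25,0,0,0,0,0,0],[0.1,0,-0.25,0,0,0,0],[0,0,-0.3,0,0,0,0],[0,0,-0.3,0,0,0,0],[0.25,0,0,0,0,0,0],[0,0,0,0,0,0,0]],
])

```text
clock: 24.1
ee_pos: [459.9, 213.2, 195.2]
orientation: [0.001, 0.706, 0.708, 0.001]
contact_force: [-0.5, -0.1, -0.8]
width: 0.002
gripper_force: 0.0
```

```bash
python3 - <<'E'
from h import *
go(459,150,150,90)
a=get_image("top")[250:350,220:420,::-1]; b=get_image("scene")[140:340,170:370,::-1]
cv2.imwrite("pics/fin.png",np.vstack([cv2.resize(a,(600,300),interpolation=2),cv2.resize(b,(600,600),interpolation=2)[200:500]]))
E
```

```text
clock 24.1 pos [459.9 213.2 195.2] F [-0.5 -0.1 -0.8] w 0.002 j [ 19. -10. 115.   0.  75.  19.]
turn/120deg [ 0.0011 -0.0004  0.0017]
shift now-frame [-0.3162 -0.0064  0.2255]  target-frame [-0.316  -0.0047  0.2258]
```

View pics/fin.png

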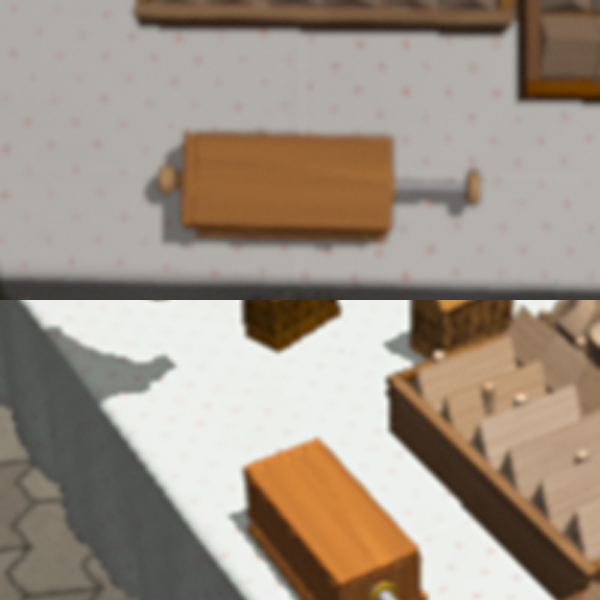

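The knob sticks out of the mouth with its tip at (158,180), the drawer body is fully inside, and the button is out at (480,187). I'm handing the job in.

```bash
python3 - <<'E'
from h import *
from station import workorder
print(ray("top",(220+158/3-.3,250+180/3-.3),33),ray("top",(220+184/3-.3,250+180/3-.3),64))
print(workorder.job_done())
E
```

```text
[459.83301843  62.3159127   33.        ] [457.41006567  40.46333985  64.        ]
the job is handed in; nothing more can be done
None
```

I turned the drawer end for end and slid it home against the stops, with its knob sticking out of the mouth and the button sprung back; I handed it in at about 24 s, with no verdict shown and no sign that the arm touched the jar, house or tower.

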